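Load the press's counterweight carriers

ROBOT

A 6-joint arm with a two-finger parallel gripper is mounted at the origin on the work surface. World frame = base frame: x ahead of the robot, y to its left, z up, the work surface at z = 0. Lengths are in m, angles in rad, forces in N, time in s.
With the tool pointing down it reaches from about 0.3 to 0.875 m from the base axis. Payload 6.4 kg.
Tool frame: the origin (TCP) lies on the centre line of the jaws, within the pads' length; the fingertips stand 19 mm ahead of it and the grasp point (between the pads) is the TCP; z points along the fingers, y is the line along which they close (so a half turn about z gives the same grasp; the last joint's range is limited). The gripper opens to 88 mm and grips with 3 to 60 N. Pads are 18 mm wide; open, the fingers measure 123 mm over their backs; the gripper's body (75 mm by 187 mm) begins 45 mm behind the grasp point.
Start: joints at [0.939, 0.181, 1.607, -0, 1.354, -0.206], TCP at [0.237, 0.524, 0.258] pointing down, gripper open.
Joint ranges: [-2.99, 2.99], [-0.89, 2.07], [0.3, 2.58], [-1.14, 4.28], [0, 2.63], [-3.12, 3.12]. Speed limits (rad/s): [2.57, 2.57, 3.01, 3.14, 3.14, 3.14].

INTERFACE

Orientations are given as a unit quaternion [w, x, y, z].
In Python, from cell import * gives the robot as it stands. Calls block until the motion is done:
- move_to(position, orientation): joint-space move of the TCP to a pose.
- movel(position, rot=None, velocity=0.15, until_force=None): straight line of the TCP; rot=None keeps the orientation; velocity is the mean speed in m/s. With until_force (N) it stops when the force on the tool has changed by that much, and returns True; else False.
- movej(angles): joint-space move.
- gripper_to(opening, grip_force=None): finger opening in m; grip_force is the grip in N (None keeps the last); returns when the fingers have stopped.
- hold(seconds).
- solve_ik(position, orientation): joint angles nearest the present ones, or None.
- sense(): the state.
- snapshot(name): name is "scene" or "top"; returns (picture, depth): 420x560x3 uint8, red, green, blue; 420x560 float32, m along the optical axis (not along the pixel's ray), 0 where there is no reading.
- get_calibration(name): a dict with "camera_matrix" (3x3 intrinsics, pixels), "extrinsics" (4x4, takes a point from camera to world coordinates). Camera axes: x right, y up, looking along -z (the intrinsics and any distortion apply to the point x, -y, -z); pixel columns grow to the right and rows downward; lengths in m; the calibration is good to about 2 mm. A picture is of the moment at which its call begins. get_calibration takes no time and is no camera call.
A pose or a line that the arm cannot do raises IKError and nothing moves.
- hand_in(): hands the job in; it is judged then, once.
Trained networks look in the newest picture that a camera, given by its name, has taken for a name from the list of things; names that differ only in an ending like _2 or _b are one class to them, and where a whole thing is asked for, a point or a joint stands for the part that bears it (a point fixed in the world has none). Each returns a list of dicts, best first, with "score" (0 to 1); they miss things now and then, are a little off and sometimes report something else, mostly with a low value. They report only what shows in the picture. A call takes as long as a camera call. They do not tell look-alikes from the thing itself.
- find_in(camera, target): "at" ([column, row] in pixels, amid what is visible of it).
- pinpoint(camera, target): "at" ([column, row] in pixels: a listed point, or the origin of a listed thing).
The state is a dict: "time_s": time; "q": joint angles; "qvel": joint speeds; "joint_torque": joint torques, N m; "eef_pos": TCP position; "tcp_rot": TCP orientation; "contact_force": force on the tool from outside, world axes, zero at the start; "moment": the same for the moment, N m; "width": finger opening in m; "finger_force": force on a finger pad.
Only numpy, scipy, OpenCV 4.12 (cv2) and the standard library are available. Lean on these libraries where they do the work, as an engineer would, in place of code of your own. Each camera call takes 0.05 s, during which the arm holds its last target. There are 200 camera calls.

TASK

Load the two counterweight carriers of the screen press: on the post of the square-footed carrier put the largest weight, then the middle-sized weight, then the black star knob on top; on the post of the round-footed carrier put the aluminium sleeve and then the smallest weight on it. Each piece must sit level and fully down on what is below it; lower the pieces down their posts rather than letting them drop, and leave the ink jar, squeegee and spatula where they are.

Things in the scene. Friction and masses are not known exactly. Their poses are not given: they have to be found in the camera images.
- large_weight: The largest dark steel disc weight, a flat ring, diameter 66 mm, 22 mm high, with a 22 mm through bore; about 0.52 kg; it lies flat. Origin: centre of its underside, z up along the bore; its yaw does not matter
- medium_weight: The middle-sized dark steel disc weight, a flat ring, diameter 54 mm, 20 mm high, with a 22 mm through bore; about 0.3 kg; it lies flat. Origin: centre of its underside, z up along the bore; its yaw does not matter
- small_weight: The smallest dark steel disc weight, a flat ring, diameter 42 mm, 18 mm high, with a 22 mm through bore; about 0.14 kg; it lies flat. Origin: centre of its underside, z up along the bore; its yaw does not matter
- sleeve: Spacer sleeve: bright aluminium tube, outer diameter 30 mm, through bore 22 mm, 30 mm high, standing upright; about 0.03 kg. Origin: centre of its underside, z up along the bore
- star_knob: Black push-on star knob (no thread), 38 mm high, standing on its open end, 0.07 kg. Lower 20 mm: round skirt, diameter 34 mm, with a blind bore 22 mm wide, 20 mm deep. Upper 18 mm: head of six lobes (radius 6 mm, centres 17 mm from the axis) at 0, 60, 120... degrees from its x axis; 41 mm wide along its y axis, 46 mm across two facing lobes. Origin: centre of its underside, z up
- square_carrier: Counterweight carrier with the SQUARE foot, fixed to the bench: grey plate 84 x 84 mm, 10 mm thick, four bolt heads 4 mm high near its corners (48 mm from the centre), and an upright steel post in its middle, 14 mm diameter, tip 68 mm above the bench, its last 6 mm tapered. Origin: centre of the foot's underside, on the post's axis, at bench height
- round_carrier: Counterweight carrier with the ROUND foot, fixed to the bench: grey disc 88 mm diameter, 10 mm thick, three bolt heads 4 mm high 37 mm from the centre, and an upright steel post in its middle, 14 mm diameter, tip 52 mm above the bench, its last 6 mm tapered. Origin: centre of the foot's underside, on the post's axis, at bench height
- ink_jar: Bystander: closed red ink jar, diameter 68 mm, 85 mm high, with a white cap. Origin: centre of its underside
- squeegee: Bystander: squeegee lying flat at the far side, 250 mm long (its y) by 107 mm (its x), 25 mm high, wooden handle and black rubber blade. Origin: on the bench, in the middle of it
- ink_spatula: Bystander: ink spatula lying on the bench, about 260 mm long along its x, handle to -x. Origin: on the bench, at its middle
Mind the look-alikes: they are no part of the job. Of the things shaped like the star_knob, the black one is meant.

How it is judged:
By the outcome, as a careful person would: the job done as asked, in the order asked, and still so for the second after the job is handed in, with the robot touching nothing.
It also fails if it takes over 122 s, if anything falls off the work surface, if the arm or the gripper's body presses on something with over 40 N, if the wrist force passes 120 N, or if a joint passes its speed limit or range.

## Working session

There is one attempt and no reset: what is moved stays moved. The work goes in short steps, each a Python script; the robot and the scene stay as the last script left them, time stands still between calls to the robot, and variables do not carry over. Pictures are saved under pics/ and viewed, at most 14 in all, crops included, and the job is handed in when it is done.

```bash
mkdir -p pics; ls; cat > h.py <<'E'
from cell import *
import numpy as np, cv2
def save(n,im,crop=None,s=1):
    if crop: im=im[crop[1]:crop[3],crop[0]:crop[2]]
    cv2.imwrite('pics/'+n+'.png',cv2.resize(im,None,fx=s,fy=s,interpolation=cv2.INTER_CUBIC)[:,:,::-1])
def cloud(name,d):
    c=get_calibration(name);K=np.array(c['camera_matrix']);T=np.array(c['extrinsics'])
    v,u=np.mgrid[:d.shape[0],:d.shape[1]]
    P=np.stack([(u-K[0,2])/K[0,0]*d,-(v-K[1,2])/K[1,1]*d,-d],-1)
    return P@T[:3,:3].T+T[:3,3]
E
python3 - <<'E'
from h import *
for c in ('scene','top'):
    im,d=snapshot(c); save(c,im,s=1.4); np.savez('/tmp/'+c,im=im,d=d)
    k=get_calibration(c); print(c,{a:(np.round(b,3).tolist() if a!='x' else b) for a,b in k.items()})
    W=cloud(c,d)
    for t in 'large_weight medium_weight small_weight sleeve star_knob square_carrier round_carrier ink_jar squeegee ink_spatula'.split():
        for r in find_in(c,t):
            u,v=np.round(r['at']).astype(int); print(t,round(r['score'],2),u,v,W[v,u].round(3) if d[v,u]>0 else None)
print(sense())
E
```

```text
pics
scene {'camera_matrix': [[539.771, 0.0, 274.8], [0.0, 539.771, 207.199], [0.0, 0.0, 1.0]], 'extrinsics': [[-0.209, -0.823, 0.528, 1.208], [0.978, -0.175, 0.115, 0.161], [-0.003, 0.54, 0.842, 1.146], [0.0, 0.0, 0.0, 1.0]]}
large_weight 0.93 419 249 [0.534 0.367 0.   ]
large_weight 0.46 151 118 [ 0.33  -0.364  0.075]
medium_weight 0.72 280 204 [0.481 0.015 0.007]
medium_weight 0.16 457 170 [0.28  0.448 0.006]
small_weight 0.76 313 247 [0.587 0.118 0.01 ]
sleeve 0.62 218 243 [ 0.633 -0.103  0.028]
star_knob 0.56 367 191 [0.417 0.223 0.035]
star_knob 0.52 376 220 [0.498 0.254 0.037]
star_knob 0.5 328 191 [0.438 0.128 0.037]
square_carrier 0.96 198 177 [ 0.447 -0.209  0.012]
square_carrier 0.57 457 174 [0.291 0.449 0.003]
round_carrier 0.95 127 190 [ 0.523 -0.375  0.011]
ink_jar 0.88 151 118 [ 0.33  -0.364  0.075]
squeegee 0.63 247 312 [0.784 0.004 0.022]
ink_spatula 0.86 457 171 [0.28  0.449 0.002]
top {'camera_matrix': [[451.082, 0.0, 282.999], [0.0, 451.082, 204.668], [0.0, 0.0, 1.0]], 'extrinsics': [[0.015, 0.993, -0.114, 0.383], [-1.0, 0.016, 0.002, 0.039], [0.004, 0.114, 0.994,
[... 643 characters left out ...]
[ 9.38681429e-01,  1.80819776e-01,  1.60700194e+00, -1.65818432e-05,
        1.35380366e+00, -2.06299244e-01]), 'qvel': array([ 1.42947076e-03, -8.02006102e-05, -1.91026360e-04, -1.83007919e-04,
       -1.29022515e-03, -7.84630107e-04]), 'joint_torque': array([ 1.93240128e-03, -4.33826387e+01, -3.42185926e+01,  7.05705606e-02,
        3.05759814e-02,  7.83567515e-06]), 'eef_pos': array([0.23750587, 0.52366753, 0.25770239]), 'tcp_rot': array([ 7.35944009e-07,  2.11301214e-01,  9.77420992e-01, -1.82397600e-05]), 'contact_force': array([-0.81126048, -0.24999787,  0.08695062]), 'moment': array([-2.66542595e-02,  8.00590052e-06, -5.30388464e-02]), 'finger_force': 0.0, 'width': 0.0883859253115011}
```

View pics/scene.png

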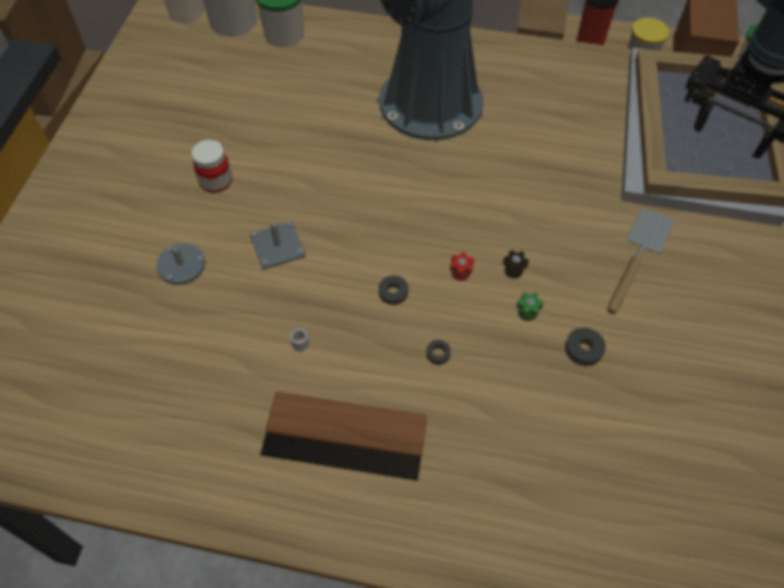

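View pics/top.png

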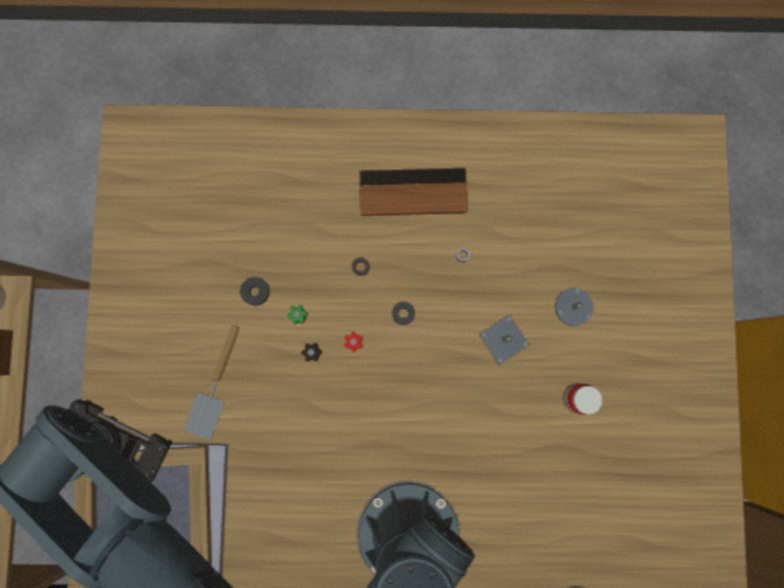

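The scene view shows three star knobs: black at (367,188), red (329,189) and green (378,218). In the top view they are at (221,252), (252,244) and (212,224). The black one is the one meant. Next I'll fit poses from depth and crop in on the knobs and carriers.

```bash
cat > /tmp/f.py <<'E'
from h import *
H=dict(large=(.53,.366,.022,.033),medium=(.495,.03,.020,.027),small=(.587,.128,.018,.021),sleeve=(.633,-.103,.03,.015),
 knob=(.395,.23,.038,.023),sq=(.43,-.205,.010,.0594),rd=(.507,-.365,.010,.044),sqpost=(.43,-.205,.067,.02),rdpost=(.507,-.365,.051,.02),jar=(.306,-.368,.085,.034))
C={}
for c in ('scene','top'):
    D=np.load('/tmp/%s.npz'%c); C[c]=(D['im'],cloud(c,D['d']))
    W=C[c][1]; b=W[(W[...,0]>.4)&(W[...,0]<.65)&(abs(W[...,1])<.1)&(abs(W[...,2])<.01)]; print(c,'bench z',np.median(b[:,2]),b[:,2].std())
for n,(x,y,h,r) in H.items():
    for c,(im,W) in C.items():
        m=(np.hypot(W[...,0]-x,W[...,1]-y)<r+.02)&(abs(W[...,2]-h)<(.004 if 'post' not in n else .008))
        p=W[m]
        if len(p)<3: print(n,c,'few',len(p)); continue
        ce,rr=cv2.minEnclosingCircle(p[:,:2].astype(np.float32)*1000)
        box=cv2.minAreaRect(p[:,:2].astype(np.float32)*1000)
        print(n,c,len(p),'mean',p.mean(0).round(4),'enc',np.round(ce,1),round(rr,1),'rect',np.round(box[0],1),np.round(box[1],1),round(box[2],1))
a=cv2.resize(C['scene'][0][165:245,310:450],None,fx=5.5,fy=5.5,interpolation=2)[:330]
b=cv2.resize(C['scene'][0][150:210,100:240],None,fx=5.5,fy=5.5,interpolation=2)[:270]
save('crop',np.vstack([a,b]))
E
cp h.py /tmp/; python3 /tmp/f.py
```

```text
scene bench z -0.0003430751734510018 0.0024279152886424018
top bench z -8.22881937905251e-05 0.0031540590731337728
large scene 438 mean [0.5388 0.3603 0.0214] enc [537.9 361. ] 33.9 rect [537.9 360.6] [62.6 66.4] 64.0
large top 235 mean [0.5336 0.3631 0.0217] enc [533.7 363.4] 33.1 rect [532.8 362.7] [61.9 64.3] 1.3
medium scene 251 mean [0.4942 0.0181 0.0193] enc [493.5  19.1] 28.8 rect [493.9  18.2] [52.5 52. ] 0.2
medium top 158 mean [0.4873 0.0212 0.0199] enc [488.3  21.1] 26.6 rect [487.8  21.1] [51.8 49.7] 46.6
small scene 153 mean [0.5999 0.119  0.0175] enc [599.7 120.2] 22.2 rect [598.9 120. ] [40.2 40.5] 68.1
small top 76 mean [0.5947 0.1219 0.0177] enc [595.2 121.3] 20.5 rect [594.7 121.2] [39.3 36.6] 46.8
sleeve scene 61 mean [ 0.6288 -0.1165  0.0295] enc [ 628.2 -115.5] 15.7 rect [ 628.6 -115.4] [29.6 28.9] 64.5
sleeve top 23 mean [ 0.6279 -0.1141  0.0297] enc [ 624.3 -113.8] 14.2 rect [ 625.2 -113.9] [25.8 26. ] 89.9
knob scene 159 mean [0.4018 0.2236 0.0376] enc [401.9 223.8] 23.0 rect [402.5 222.6] [40.4 42.8] 1.2
knob top 109 mean [0.3957 0.2261 0.0383] enc [396.  225
[... 416 characters left out ...]
95.4 -372. ] 60.2 rect [ 502.7 -363. ] [ 94.4 118.5] 52.7
sqpost scene 21 mean [ 0.4386 -0.2124  0.064 ] enc [ 439.1 -212.5] 7.6 rect [ 439.5 -212.5] [14.1  9.9] 6.0
sqpost top 16 mean [ 0.4321 -0.2103  0.0647] enc [ 432.5 -210.8] 6.7 rect [ 431.8 -210.1] [ 9.3 11.9] 0.2
rdpost scene 22 mean [ 0.5155 -0.3741  0.0486] enc [ 514.4 -375.1] 8.0 rect [ 514.9 -374.4] [11.9 12.4] 53.6
rdpost top 16 mean [ 0.5099 -0.3713  0.049 ] enc [ 510.1 -372.1] 7.3 rect [ 510.1 -371.8] [ 9.8 11.3] 0.6
jar scene 293 mean [ 0.3078 -0.3795  0.0847] enc [ 306.6 -377.9] 31.8 rect [ 307.7 -380.1] [62.  56.9] 28.5
jar top 260 mean [ 0.3025 -0.3768  0.085 ] enc [ 303.4 -376.7] 30.3 rect [ 302.8 -377.2] [57.6 56.2] 33.8
```

View pics/crop.png

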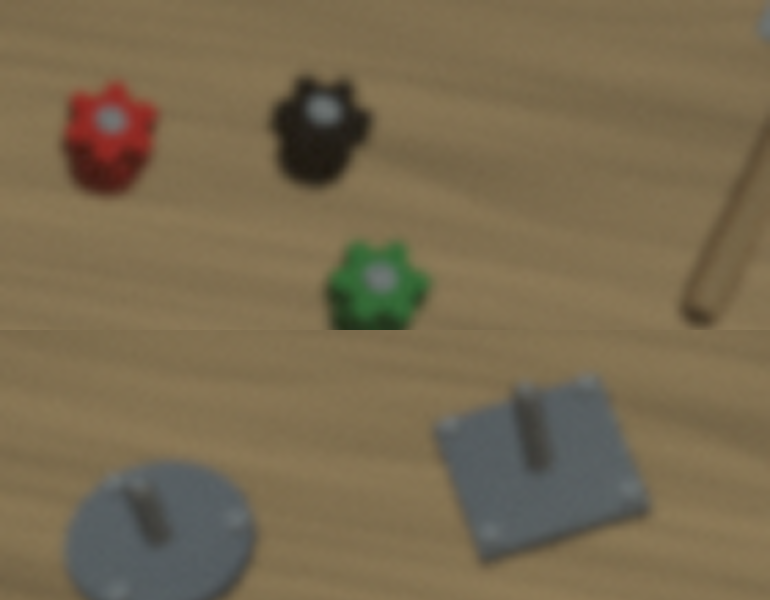

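```bash
cat > /tmp/g.py <<'E'
from h import *
for c in ('scene','top'):
    D=np.load('/tmp/%s.npz'%c); im,W=D['im'].astype(int),cloud(c,D['d'])
    o=np.array([.4018,.2236]) if c=='scene' else np.array([.3957,.2261])
    m=(abs(W[...,2]-.038)<.005)&(np.hypot(W[...,0]-o[0],W[...,1]-o[1])<.03)
    p=W[m][:,:2]-p0 if 0 else W[m][:,:2]-W[m][:,:2].mean(0)
    r=np.hypot(*p.T);a=np.arctan2(p[:,1],p[:,0]);q=r>.012
    s=(np.exp(6j*a)*r**2)[q].sum(); print(c,'knob yaw deg',np.degrees(np.angle(s))/6,abs(s)/(r[q]**2).sum())
    # finer: project plane z=.038 to image, use darkness
    k=get_calibration(c);K=np.array(k['camera_matrix']);T=np.array(k['extrinsics'])
    def samp(off,y):
        g=np.array([[off[0]+R*np.cos(t),off[1]+R*np.sin(t),.038] for R in (.018,.02,.022,.024) for t in np.radians(np.arange(0,360,3))])
        P=(g-T[:3,3])@T[:3,:3]; u=K[0,0]*P[:,0]/-P[:,2]+K[0,2]; v=-K[1,1]*P[:,1]/-P[:,2]+K[1,2]
        return cv2.remap(im.sum(2).astype(np.float32),u[None].astype(np.float32),v[None].astype(np.float32),1)[0].reshape(4,-1).mean(0)
    s=samp(o,0);z=(s*np.exp(6j*np.radians(np.arange(0,360,3)))).mean(); print('dark yaw',np.degrees(np.angle(-z))/6,abs(z)/s.std())
    m=((abs(W[...,2]-.010)<.004)&(np.hypot(W[...,0]-.435,W[...,1]+.211)<.066)).astype(np.uint8)
    m=cv2.morphologyEx(m,cv2.MORPH_OPEN,np.ones((7,7)))
    print('sq',cv2.minAreaRect(W[m>0][:,:2].astype(np.float32)*1000))
    m=((abs(W[...,2]-.010)<.004)&(np.hypot(W[...,0]-.512,W[...,1]+.372)<.055)).astype(np.uint8)
    m=cv2.morphologyEx(m,cv2.MORPH_OPEN,np.ones((7,7)))
    print('rd',cv2.minEnclosingCircle(W[m>0][:,:2].astype(np.float32)*1000))
E
python3 /tmp/g.py
cat >> h.py <<'E'
def Q(yaw): # tool down, closing axis (y) at angle yaw from world +y ... y_tool dir = (sin-ish); see yaw_of
    from scipy.spatial.transform import Rotation as R
    y=np.array([np.cos(yaw),np.sin(yaw),0]); z=np.array([0,0,-1.]); x=np.cross(y,z)
    return R.from_matrix(np.stack([x,y,z],1)).as_quat()[[3,0,1,2]]
def pose(p,yaw):  # closing axis at yaw (mod pi), the one with the wrist nearer mid-range
    best=None
    for k in (-1,0,1):
        q=solve_ik(p,Q(yaw+k*np.pi))
        if q is not None and (best is None or abs(q[5])<abs(best[1][5])): best=(Q(yaw+k*np.pi),q)
    return best[0]
E
python3 - <<'E'
from h import *
for p in [(.536,.362),(.49,.02),(.597,.12),(.398,.225),(.628,-.115),(.435,-.211),(.512,-.372)]:
    for y in (0,90):
        for k in (0,180):
            q=solve_ik([*p,.05],Q(np.radians(y+k))); print(p,y+k,None if q is None else q.round(2))
E
```

```text
scene knob yaw deg -24.822779669083378 0.28520431037742267
dark yaw -28.112499491849505 0.187091913431487
sq ((0.0, 0.0), (0.0, 0.0), 0.0)
rd ((528.4451293945312, -403.668701171875), 12.635520935058594)
top knob yaw deg -25.597251680628446 0.3530197179031502
dark yaw -26.176935900601023 0.3606988583080582
sq ((0.0, 0.0), (0.0, 0.0), 0.0)
rd ((0.0, 0.0), 0.0)
(0.536, 0.362) 0 [ 0.41  0.58  1.53 -0.    1.03  0.41]
(0.536, 0.362) 180 [ 0.41  0.58  1.53 -0.    1.03 -2.73]
(0.536, 0.362) 90 [ 0.41  0.58  1.53 -0.    1.03 -1.16]
(0.536, 0.362) 270 [ 0.41  0.58  1.53 -0.    1.03  1.98]
(0.49, 0.02) 0 [-0.2   0.3   1.95 -0.    0.89 -0.2 ]
(0.49, 0.02) 180 [-0.2   0.3   1.95 -0.    0.89  2.94]
(0.49, 0.02) 90 [-0.2   0.3   1.95 -0.    0.89 -1.77]
(0.49, 0.02) 270 [-0.2   0.3   1.95 -0.    0.89  1.37]
(0.597, 0.12) 0 [ 0.    0.51  1.64 -0.    0.99  0.  ]
(0.597, 0.12) 180 None
(0.597, 0.12) 90 [ 0.    0.51  1.64 -0.    0.99 -1.57]
(0.597, 0.12) 270 [ 0.    0.51  1.64 -0.    0.99  1.57]
(0.398, 0.225) 0 [ 0.25  0.24  2.03 -0.    0.87  0.25]
(0.398, 0.225) 180 [ 0.25  0.24  2.03 -0.    0.87 -2.89]
(0.398, 0.225) 90 [ 0.25  0.24  2.03 -0.    0.87 -1.32]
(0.398, 0.225) 270 [ 0.25  0.24  2.03 -0.    0.87  1.82]
(0.628, -0.115) 0 [-0.37  0.56  1.56 -0.    1.02 -0.37]
(0.628, -0.115) 180 [-0.37  0.56  1.56 -0.    1.02  2.77]
(0.628, -0.115) 90 [-0.37  0.56  1.56 -0.    1.02 -1.94]
(0.628, -0.115) 270 [-0.37  0.56  1.56 -0.    1.02  1.2 ]
(0.435, -0.211) 0 [-0.7   0.29  1.97 -0.    0.89 -0.7 ]
(0.435, -0.211) 180 [-0.7   0.29  1.97 -0.    0.89  2.44]
(0.435, -0.211) 90 [-0.7   0.29  1.97 -0.    0.89 -2.27]
(0.435, -0.211) 270 [-0.7   0.29  1.97 -0.    0.89  0.87]
(0.512, -0.372) 0 [-0.82  0.55  1.57 -0.    1.02 -0.82]
(0.512, -0.372) 180 [-0.82  0.55  1.57 -0.    1.02  2.33]
(0.512, -0.372) 90 [-0.82  0.55  1.57 -0.    1.02 -2.39]
(0.512, -0.372) 270 [-0.82  0.55  1.57 -0.    1.02  0.76]
```

```bash
cat >> h.py <<'E'
HV=.2
def pick(xy,G,yaw,dia,force=40,regrasp=True):
    o=min(.088,dia+.02)
    p=lambda z:[xy[0],xy[1],z]
    gripper_to(o if regrasp is not None else o,15)
    y2=yaw+np.pi/2
    r=pose(p(G),yaw)
    if regrasp:
        r2=min((x for x in (Q(y2),Q(y2+np.pi))),key=lambda x:(lambda s:9 if s is None else abs(s[5]))(solve_ik(p(G),x)))
        move_to(p(HV),r2); movel(p(G),velocity=.15); gripper_to(max(0,dia-.006)); gripper_to(o)
        movel(p(.075),velocity=.1); move_to(p(.075),r); movel(p(G),velocity=.1)
    else:
        move_to(p(HV),r); movel(p(G),velocity=.15)
    gripper_to(max(0,dia-.006),force); s=sense()
    print('grip w',round(s['width'],4),'f',s['finger_force'],'tcp',s['eef_pos'].round(4))
    movel(p(HV),velocity=.2); s=sense(); print('lifted w',round(s['width'],4),'F',s['contact_force'].round(2),'t',s['time_s'])
def place(xy,zs,G,yaw,dia,tip):
    p=lambda z:[xy[0],xy[1],z]
    move_to(p(HV),pose(p(HV),yaw))
    if movel(p(max(tip,zs)+.005+G),velocity=.15): return
    hit=movel(p(zs+G+.008),velocity=.06,until_force=6)
    print('way hit',hit,sense()['eef_pos'].round(4),sense()['contact_force'].round(2))
    if hit: return False
    hit=movel(p(zs+G-.002),velocity=.015,until_force=4); s=sense()
    print('down hit',hit,'z err',round(s['eef_pos'][2]-zs-G,4),s['eef_pos'][:2].round(4),s['contact_force'].round(2))
    return abs(s['eef_pos'][2]-zs-G)<.004
def release(dia):
    gripper_to(dia+.016 if dia<.07 else .088); s=sense(); p=s['eef_pos']; movel([p[0],p[1],HV],velocity=.2); print('t',sense()['time_s'])
E
python3 - <<'E'
from h import *
pick((.536,.362),.026,0,.066)
im,d=snapshot('scene'); np.savez('/tmp/s1',im=im,d=d)
W={'scene':cloud('scene',d)}; im,d=snapshot('top'); W['top']=cloud('top',d); save('held',im)
p=sense()['eef_pos']
for c in W:
    w=W[c]; m=(np.hypot(w[...,0]-.536,w[...,1]-.362)<.05)&(w[...,2]>.05)&(w[...,2]<.26)
    print(c,m.sum())
# where camera said it was vs. tool: check bystander knobs undisturbed later
E
```

```text
grip w 0.064 f 39.82735097408295 tcp [0.5363 0.3622 0.0268]
lifted w 0.064 F [-0.67 -1.07 -5.2 ] t 9.0167
scene 267
top 155
```

```bash
python3 - <<'E'
from h import *
p=sense()['eef_pos']; x,y=.536,.362
movel([x,y,.035],velocity=.2); movel([x,y,.0255],velocity=.02,until_force=4); e=sense()['eef_pos']; print(e.round(4))
gripper_to(.088); movel([x,y,.12],velocity=.2)
move_to([.49,.05,HV],pose([.49,.05,HV],0))
for c in ('scene','top'):
    w=[]
    for i in range(2):
        im,d=snapshot(c); W=cloud(c,d)
        m=(np.hypot(W[...,0]-x,W[...,1]-y)<.055)&(abs(W[...,2]-.022)<.004); w.append(W[m].mean(0)); 
    print(c,m.sum(),np.round(w,4),'offset tcp-cam',(e-np.mean(w,0)).round(4)[:2])
print(sense()['time_s'])
E
```

```text
[0.5362 0.3621 0.0267]
scene 450 [[0.5389 0.3607 0.0216]
 [0.5399 0.3606 0.0215]] offset tcp-cam [-0.0032  0.0015]
top 236 [[0.5329 0.3632 0.0218]
 [0.534  0.3628 0.022 ]] offset tcp-cam [ 0.0028 -0.0009]
13.1417
```

```bash
python3 - <<'E'
from h import *
SQ=(.4352,-.2110)
pick((.536,.362),.026,0,.066,regrasp=False)
if place(SQ,.010,.026,0,.066,.068):
    release(.066)
    pick((.4908,.0197),.026,0,.054)
    if place(SQ,.032,.026,0,.054,.068): release(.054)
E
```

```text
grip w 0.0642 f 39.85090434551239 tcp [0.5363 0.3622 0.0266]
lifted w 0.0642 F [-0.87  0.01 -5.61] t 17.3667
way hit False [ 0.4355 -0.2112  0.0443] [ 0.4   0.03 -4.61]
down hit True z err 0.0006 [ 0.4352 -0.211 ] [-1.72  0.2   5.65]
t 23.3083
grip w 0.0531 f 40.00168834347278 tcp [0.4913 0.0196 0.0266]
lifted w 0.0536 F [-0.66 -0.54 -2.83] t 31.8417
way hit False [ 0.4352 -0.211   0.0659] [ 0.73  0.67 -2.85]
down hit True z err 0.0006 [ 0.4353 -0.211 ] [-0.86  0.26  4.5 ]
t 36.1333
```

```bash
python3 - <<'E'
from h import *
SQ=(.4352,-.2110); RD=(.5125,-.3724)
pick((.3988,.2249),.030,np.radians(4),.0414,25,False)
if place(SQ,.052,.030,np.radians(4),.0414,.068):
    release(.0414)
    pick((.627,-.115),.026,0,.030,20)
    if place(RD,.010,.026,0,.030,.052): release(.030)
im,d=snapshot('scene'); save('a1',im,(80,120,320,280),3.2)
E
```

```text
grip w 0.0399 f 24.999605091288686 tcp [0.3992 0.225  0.0305]
lifted w 0.0403 F [ 0.04 -0.19 -0.5 ] t 40.825
way hit False [ 0.435  -0.2109  0.0897] [-0.62 -0.52 -0.13]
down hit True z err 0.0005 [ 0.4352 -0.211 ] [-0.53 -0.35  3.36]
t 45.3167
grip w 0.0295 f 20.00033047697798 tcp [ 0.6275 -0.1152  0.0268]
lifted w 0.0296 F [-0.62 -0.21 -0.94] t 53.725
way hit False [ 0.5126 -0.3725  0.0441] [-0.06  0.05 -0.69]
down hit True z err 0.0007 [ 0.5126 -0.3725] [-0.66  1.67  5.21]
t 58.475
```

View pics/a1.png

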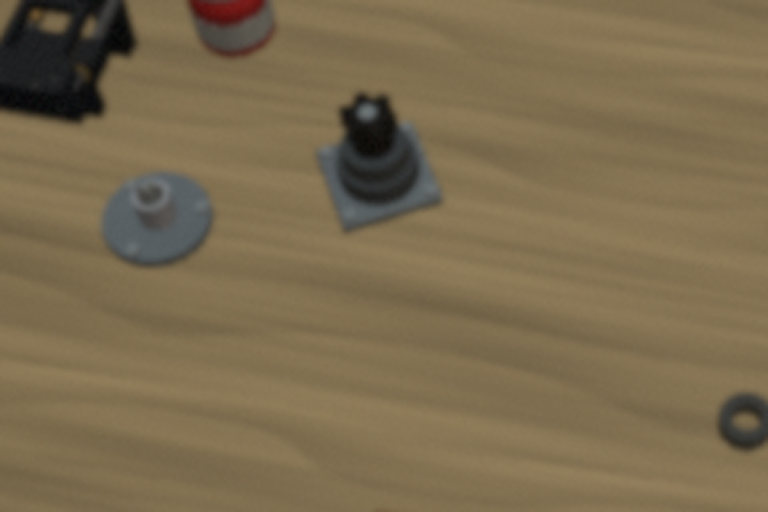

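The square carrier at crop (378,165) now carries the large weight, medium weight and black knob. The sleeve stands upright on the round carrier's post at crop (155,205). The small weight remains, at crop (745,420).

```bash
python3 - <<'E'
from h import *
RD=(.5125,-.3724)
pick((.5973,.1205),.026,0,.042)
if place(RD,.040,.026,0,.042,.052): release(.042)
move_to([.45,.1,.25],pose([.45,.1,.25],0))
im,d=snapshot('scene'); save('a2',im,(80,80,260,215),4.4); W=cloud('scene',d)
im2,d2=snapshot('top'); V=cloud('top',d2)
for n,A in(('s',W),('t',V)):
    for x,y,h,r in((.4352,-.211,.09,.022),(.4352,-.211,.052,.029),(.4352,-.211,.032,.035),(.5125,-.3724,.058,.022)):
        m=(np.hypot(A[...,0]-x,A[...,1]-y)<r+.01)&(abs(A[...,2]-h)<.004); p=A[m]
        if len(p)>6: print(n,h,len(p),p.mean(0).round(4),'slope',np.linalg.lstsq(np.c_[p[:,:2]-p[:,:2].mean(0),np.ones(len(p))],p[:,2],rcond=None)[0].round(3))
print(sense()['time_s'])
E
```

```text
grip w 0.0407 f 40.0015515089035 tcp [0.5978 0.1205 0.0267]
lifted w 0.0412 F [-0.32  0.17 -1.14] t 67.1917
way hit False [ 0.5124 -0.3723  0.0739] [ 0.08 -0.4  -2.05]
down hit True z err 0.0007 [ 0.5125 -0.3725] [0.58 0.02 4.29]
t 72.0333
s 0.09 155 [ 0.4383 -0.2111  0.0897] slope [0.021 0.01  0.09 ]
s 0.052 122 [ 0.4477 -0.2067  0.0513] slope [ 0.003 -0.002  0.051]
s 0.032 119 [ 0.452  -0.2037  0.0318] slope [0.01  0.012 0.032]
s 0.058 130 [ 0.5146 -0.3723  0.0574] slope [ 0.001 -0.013  0.057]
t 0.09 115 [ 0.4331 -0.2091  0.09  ] slope [0.   0.   0.09]
t 0.052 69 [ 0.4327 -0.2001  0.0518] slope [-0.003  0.014  0.052]
t 0.032 74 [ 0.431  -0.1978  0.0318] slope [-0.006  0.005  0.032]
t 0.058 86 [ 0.5096 -0.3701  0.0573] slope [0.018 0.018 0.057]
73.875
```

View pics/a2.png

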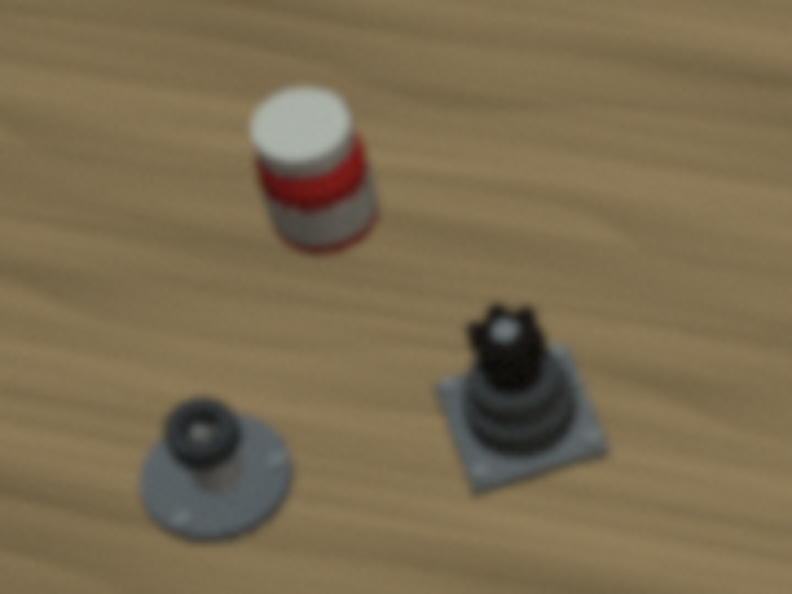

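Both stacks are complete, level and at the expected heights: knob, medium and large weight at crop (510,390), small weight on the sleeve at (203,433). The ink jar hasn't moved.

```bash
python3 -c "
from cell import *
print(hand_in())"
```

```text
the job is handed in; nothing more can be done
None
```

The job is handed in at about 74 s: the large weight, medium weight and black knob are on the square carrier, and the sleeve and small weight are on the round one, all measured level and fully down before hand-in.

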